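# Put away the parts after an optical alignment

## Robot

A 7-joint arm with a two-finger parallel gripper is mounted at the origin on the work surface. World frame = base frame: x ahead of the robot, y to its left, z up, the work surface at z = 0. Lengths are in mm, angles in degrees, forces in N, time in s.
With the tool pointing down it reaches from about 350 to 900 mm from the base axis. Payload 7.2 kg.
Tool frame: the origin (TCP) lies midway between the tips of the shut fingers; the grasp point (between the pads) lies 19 mm behind it; z points along the fingers, y is the line along which they close (so a half turn about z gives the same grasp; the last joint's range is limited). The gripper opens to 85 mm and grips with 20 to 120 N. Pads are 22 mm wide; open, the fingers measure 114 mm over their backs; the gripper's body (76 mm by 85 mm) begins 54 mm behind the grasp point. The pads swing forward as they close: fully open they stand 13 mm farther back than shut.
Start: joints at [-77.705, 23.554, -0.728, 91.456, 0.321, 64.991, -4.71], TCP at [174.413, 600.174, 231.297] pointing down, gripper open.
Joint ranges: [-169.25, 169.25], [-16.82, 113.86], [-84.01, 82.57], [7.8, 145.47], [-59.2, 239.2], [7.22, 106.19], [-163.78, 163.78]. Speed limits (degrees/s): [136.94, 136.94, 172.46, 172.46, 180, 180, 180].

## Interface

Orientations are given as [roll, pitch, yaw] about the fixed x, y, z axes, in that order (R = Rz(yaw) Ry(pitch) Rx(roll)).
In Python, from plant import state, eyes, bot gives the robot as it stands.
- The arm moves only by the shell command python3 -m jog 'ROWS' [FORCE]. ROWS is JSON, a list of rows, each a list of 7 numbers: the shift along the world's x, y, z scaled (see below), then the turn, a rotation vector about the world's x, y, z scaled (see below), then the opening, from 0 (shut) to 1 (fully open). In form: [[dx, dy, dz, ax, ay, az, jaw], ...]. A call has exactly 10 rows; each row shifts and turns the commanded pose from where the row before left it; what a row does not reach is not made up. The controller multiplies each number of a shift by 0.04 m and each number of a turn by 5 degrees. A row lasts 1/10 s, in which the tool goes at most 50 mm and 8.59 degrees, less where a joint would pass 70% of its speed; a pose out of reach is approached as far as the arm can. A call with a number of a shift or a turn outside -1 to 1 is refused whole. A call with a gripper value outside its range is refused whole. The fingers move at their own pace and stop on an object; FORCE is the grip in N (left out, the last holds). Time passes only in rows, so rows that do not move let the fingers close, or fill a call up. It gives the time, the measured TCP pose, the force, the opening and the grip force at its end, in the units of the state.
- state(): the state, without advancing time (a new reading comes with each control period).
- eyes.capture(name): name is "side" or "top" or "wrist"; returns the picture (480x640x3 uint8, red, green, blue); there is no depth.
- eyes.camera_model(name): a dict with "vertical_fov" (degrees; the focal length in pixels is half the picture's height over the tangent of half this angle, whatever the lens; pixels are square), "cx", "cy" (the principal point, pixels), "R" (3x3) and "t" (3): a world point X has camera coordinates R X + t; the wrist camera has in their place "hand_eye" (4x4, takes a point from camera to tool coordinates, whose origin is the TCP and whose axes are the flange's). Camera axes: x right, y down, z forward; pixel columns grow to the right and rows downward; lengths in mm; the calibration is good to about 2 mm. A picture is of the moment at which its call begins: read the wrist's pose just before it. camera_model takes no time and is no camera call.
- bot.hand_in(): hands the job in; it is judged then, once.
The state is a dict: "time_s": time; "q": joint angles; "qvel": joint speeds; "tau": joint torques, N m; "tcp_pos": TCP position; "tool_rot": TCP orientation; "wrist_force": force on the tool from outside, world axes, zero at the start; "ft_torque": the same for the moment, N m; "width": finger opening in mm; "grasp_force": force on a finger pad.
Only numpy, scipy, OpenCV 4.12 (cv2) and the standard library are available. Lean on these libraries where they do the work, as an engineer would, in place of code of your own. Each camera call takes 0.05 s, during which the arm holds its last target. There are 200 camera calls.

## Task

Tidy the optics bench. First put the metal parts into the blue tray: the two steel posts standing upright in its larger bay and the fork clamp lying flat in its smaller bay. Only when all three are in, move the glass filters, setting each one down gently, glass up, never dropping it, in the nest of its own colour; leave the mirror mount and the bottle as they stand.

Things in the scene. Friction and masses are not known exactly. Their poses are not given: they have to be found in the camera images.
- post_a: stainless steel pillar post standing upright, a plain cylinder 25 mm in diameter and 60 mm tall with a small black hole in its top and a dark band near the top, about 0.22 kg. Origin: centre of its underside, z up along the post. It is interchangeable with the other post
- post_b: stainless steel pillar post standing upright, a plain cylinder 25 mm in diameter and 60 mm tall with a small black hole in its top and a dark band near the top, about 0.22 kg. Origin: centre of its underside, z up along the post. It is interchangeable with the other post
- clamp: dark steel fork clamp lying flat: 60 mm long (x), 26 mm wide (y), 12 mm thick, about 90 g. A solid block 24 mm long at the -x end and two 8 mm wide prongs with a 10 mm open slot between them towards +x. Origin: centre of the underside of the whole outline; it can be gripped across its 26 mm width at mid-length
- filter_yellow: yellow optical filter in a round black holder, 34 mm in diameter and 24 mm tall, yellow glass disc on top and yellow band round the side, about 50 g, stands flat with the glass up. Origin: centre of its underside, z up. Fragile: the glass is on the top face, grip it by the round side
- filter_green: green optical filter in a round black holder, 34 mm in diameter and 24 mm tall, green glass disc on top and green band round the side, about 50 g, stands flat with the glass up. Origin: centre of its underside, z up. Fragile: the glass is on the top face, grip it by the round side
- nest_yellow: yellow filter nest, a shallow square open tray fixed to the bench: 64 mm outside, 56 mm inside, rim 8 mm high, inner floor 3 mm above the bench. Origin: centre of its underside, at bench height; x and y along its sides, z up
- nest_green: green filter nest, a shallow square open tray fixed to the bench: 64 mm outside, 56 mm inside, rim 8 mm high, inner floor 3 mm above the bench. Origin: centre of its underside, at bench height; x and y along its sides, z up
- tray: blue tray fixed to the bench, 108 (x) by 207 (y) mm outside, rim and divider 12 mm high, 4 mm thick, inner floor 3 mm above the bench. Origin: centre of its underside, at bench height, z up. Two bays, each 100 mm in x: the larger (black lining) spans y = -99.5 to 15.5 mm, for the posts; the smaller (grey lining) y = 19.5 to 99.5 mm, for the clamp
- mount: bystander: loose kinematic mirror mount, round aluminium foot 38 mm across, steel stem and a black 34 mm square plate with a round mirror and two brass screws, 64 mm tall. Origin: centre of its underside
- bottle: bystander: loose white plastic bottle with a red cap, 36 mm in diameter, 65 mm tall. Origin: centre of its underside
Mind the look-alikes: they are no part of the job. What is shaped like the filter_green but orange is not meant.

How it is judged (in metres and radians):
On the way:
1. both posts stand in the larger bay of the blue tray and the clamp lies in the smaller bay (x of post_a in the frame of tray between -0.05 and 0.05 m and y of post_a in the frame of tray between -0.0995 and 0.0155 m and z of post_a in the frame of tray between -0.002 and 0.008 m and angle between each of post_a, post_b, clamp's own z axis and vertical below 0.12 rad and x of post_b in the frame of tray between -0.05 and 0.05 m and y of post_b in the frame of tray between -0.0995 and 0.0155 m and z of post_b in the frame of tray between -0.002 and 0.008 m and x of clamp in the frame of tray between -0.05 and 0.05 m and y of clamp in the frame of tray between 0.0195 and 0.0995 m and z of clamp in the frame of tray between -0.002 and 0.008 m), for 0.2 s.
At the end, for the whole second after the job is handed in: both posts stand upright (within 0.12 rad) on the floor of the tray's larger bay, the clamp lies flat on the floor of the smaller bay, each filter stands flat, glass up, on the floor of the nest of its own colour (centre within 17 mm of the nest's centre), and all are released and at rest (all of step 1 and horizontal distance between filter_yellow and nest_yellow below 0.017 m and z of filter_yellow in the frame of nest_yellow between -0.002 and 0.008 m and angle between each of filter_yellow, filter_green's own z axis and vertical below 0.12 rad and horizontal distance between filter_green and nest_green below 0.017 m and z of filter_green in the frame of nest_green between -0.002 and 0.008 m and linear speed of each of post_a, post_b, clamp, filter_yellow, filter_green below 0.02 m/s); the robot touches nothing.
It fails at once if a glass filter is lifted before both posts and the clamp are in their bays of the tray (height (world z) of any of filter_yellow, filter_green above 0.02 m and not (x of post_a in the frame of tray between -0.05 and 0.05 m and y of post_a in the frame of tray between -0.0995 and 0.0155 m and z of post_a in the frame of tray between -0.002 and 0.008 m and angle between each of post_a, post_b, clamp's own z axis and vertical below 0.12 rad and x of post_b in the frame of tray between -0.05 and 0.05 m and y of post_b in the frame of tray between -0.0995 and 0.0155 m and z of post_b in the frame of tray between -0.002 and 0.008 m and x of clamp in the frame of tray between -0.05 and 0.05 m and y of clamp in the frame of tray between 0.0195 and 0.0995 m and z of clamp in the frame of tray between -0.002 and 0.008 m)).
It fails at once if the yellow filter is dropped (in the air more than 25 mm up, out of the fingers) (height (world z) of filter_yellow above 0.028 m and contact force between the fingers and filter_yellow below 0.05 N).
It fails at once if the green filter is dropped (in the air more than 25 mm up, out of the fingers) (height (world z) of filter_green above 0.028 m and contact force between the fingers and filter_green below 0.05 N).
It fails at once if the mirror mount is shifted by more than 30 mm or tipped (distance of mount from where it was at the start of the episode above 0.03 m or angle between mount's own z axis and vertical above 0.35 rad).
It fails at once if the bottle is shifted by more than 30 mm or tipped (distance of bottle from where it was at the start of the episode above 0.03 m or angle between bottle's own z axis and vertical above 0.35 rad).
It also fails if it takes over 128 s, if anything falls off the work surface, if the arm or the gripper's body presses on something with over 40 N, if the wrist force passes 120 N, or if a joint passes its speed limit or range.

## Working session

There is one attempt and no reset: what is moved stays moved. The work goes in short steps, Python scripts to look and compute and a shell command to move; the robot and the scene stay as the last step left them, time stands still between calls to the robot, and variables do not carry over. Pictures are saved under pics/ and viewed, at most 14 in all, crops included, and the job is handed in when it is done.

```bash
ls; mkdir -p pics; python3 - <<'E'
from plant import state, eyes, bot
import cv2
print({k:v for k,v in state().items() if k in('time_s','tcp_pos','tool_rot','width','wrist_force')})
for n in('side','top'):
    cv2.imwrite(f'pics/{n}0.png',eyes.capture(n)[:,:,::-1]); print(n,eyes.camera_model(n))
print(eyes.camera_model('wrist'))
E
```

```text
pics
{'time_s': 0.0, 'tcp_pos': array([174.32014693, 599.6701445 , 230.44012477]), 'tool_rot': array([-1.79906772e+02,  6.42892587e-03,  1.63797120e+02]), 'wrist_force': array([-0.44070848, -0.14412149,  0.45473677]), 'width': 85.35102588817904}
side {'vertical_fov': 45.472504990270316, 'cx': 325.7091154967317, 'cy': 232.5768365071537, 'R': array([[-0.99659078, -0.08061879, -0.01753354],
       [-0.03797979,  0.63695478, -0.76996503],
       [ 0.07324172, -0.76667413, -0.63784514]]), 't': array([531.41778499,  60.70848928, 921.38497458])}
top {'vertical_fov': 57.0055543131144, 'cx': 318.1157161592109, 'cy': 233.6636140403709, 'R': array([[-0.02220671, -0.99943172, -0.02535932],
       [-0.99037382,  0.02545773, -0.13605737],
       [ 0.13662564,  0.02209382, -0.99037634]]), 't': array([ 21.94141584, 507.83711515, 904.97673703])}
{'vertical_fov': 65.44248786290062, 'cx': 320.70005559269595, 'cy': 241.5478271197624, 'hand_eye': array([[-1.64929769e-04, -9.46060527e-01, -3.23989894e-01,
         8.35884527e+01],
       [ 9.99999760e-01, -3.73839819e-04,  5.82565598e-04,
         1.10665296e+00],
       [-6.72262640e-04, -3.23989720e-01,  9.46060362e-01,
        -1.42955577e+02],
       [ 0.00000000e+00,  0.00000000e+00,  0.00000000e+00,
         1.00000000e+00]])}
```

View pics/top0.png

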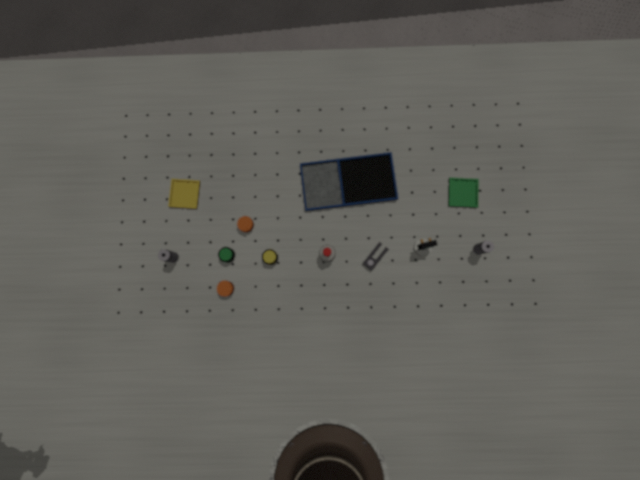

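View pics/side0.png

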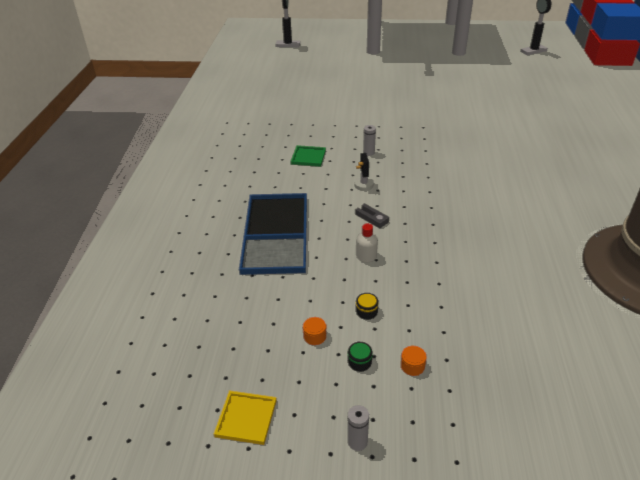

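The top view shows the posts at (164,256) and (488,247), the clamp at (375,257), filters at yellow (269,257) and green (226,255), nests at (184,194) and (463,193), the tray at (349,182), the bottle at (327,252) and the mount at (425,245). The side view agrees. The orange discs are decoys.

```bash
cat > h.py <<'E'
import numpy as np, cv2
from plant import state, eyes, bot
from scipy.spatial.transform import Rotation as Ro
def cam(name,s=None):
    m=eyes.camera_model(name); f=240/np.tan(np.radians(m['vertical_fov']/2))
    if name=='wrist':
        s=s or state(); T=np.eye(4); T[:3,:3]=Ro.from_euler('xyz',s['tool_rot'],degrees=True).as_matrix(); T[:3,3]=s['tcp_pos']
        E=T@np.array(m['hand_eye']); R=E[:3,:3].T; t=-R@E[:3,3]
    else: R=np.array(m['R']); t=np.array(m['t'])
    return f,m['cx'],m['cy'],R,t
def pix2w(c,u,v,z):
    f,cx,cy,R,t=c; d=R.T@np.array([(u-cx)/f,(v-cy)/f,1]); o=-R.T@t
    return (o+d*(z-o[2])/d[2])
def w2pix(c,X):
    f,cx,cy,R,t=c; p=R@np.array(X,float)+t; return np.array([f*p[0]/p[2]+cx,f*p[1]/p[2]+cy])
def snap(name,fn=None,s=None):
    s=state(); im=eyes.capture(name)[:,:,::-1].copy()
    if fn: cv2.imwrite('pics/'+fn,im)
    return im,cam(name,s)
E
python3 - <<'E'
from h import *
ct=cam('top');cs=cam('side')
for n,z,a,b in [('postL',60,(164,256),(358,412)),('postR',60,(488,246),(369,129)),('clamp',12,(375,257),(372,215)),('yel',24,(269,257),(367,301)),('grn',24,(226,255),(360,350)),('nestY',3,(184.5,194.5),(247,418)),('nestG',3,(463,193),(309,156)),('tray',8,(349,182),(275.5,232)),('bottle',65,(327,251),(368,229)),('trayTL',12,(302,164),None),('trayTR',12,(390,154),None),('trayBR',12,(396,200),None),('trayBL',12,(306,210),None),('orangeL',24,(225,289),(413,354)),('orangeU',24,(245,224),(315,325)),('mountfoot',5,(420,252),(362,183)),
('clampA',12,(368,265),None),('clampB',12,(383,247),None)]:
    print(n,pix2w(ct,*a,z)[:2].round(), b and pix2w(cs,*b,z)[:2].round())
c=cam('wrist');print(c[0])
E
```

```text
postL [466. 330.] [468. 331.]
postR [ 470. -337.] [ 470. -326.]
clamp [ 457. -111.] [ 458. -103.]
yel [462. 116.] [462. 120.]
grn [469. 209.] [469. 212.]
nestY [609. 308.] [608. 313.]
nestG [ 595. -312.] [ 593. -308.]
tray [626. -61.] [625. -50.]
bottle [468.  -8.] [464.   2.]
trayTL [669.  43.] None
trayTR [ 686. -154.] None
trayBR [ 581. -162.] None
trayBL [565.  36.] None
orangeL [396. 211.] [398. 214.]
orangeU [535. 168.] [534. 172.]
mountfoot [ 467. -210.] [ 479. -212.]
clampA [441. -96.] None
clampB [ 479. -129.] None
373.53370123158436
```

Both cameras agree to within about 10 mm. I'm moving above the left post and will look closer with the wrist camera.

```bash
python3 -m jog '[[0.73,-0.69,-0.18,0,0,0.33,1],[0.73,-0.69,-0.18,0,0,0.33,1],[0.73,-0.69,-0.18,0,0,0.33,1],[0.73,-0.69,-0.18,0,0,0.33,1],[0.73,-0.69,-0.18,0,0,0.33,1],[0.73,-0.69,-0.18,0,0,0.33,1],[0.73,-0.69,-0.18,0,0,0.33,1],[0.73,-0.69,-0.18,0,0,0.33,1],[0.73,-0.69,-0.18,0,0,0.33,1],[0.73,-0.69,-0.18,0,0,0,1]]' 60
python3 - <<'E'
from h import *
im,c=snap('wrist','w1.png'); s=state(); print(s['tcp_pos'],s['tool_rot'],w2pix(c,[467,330,60]))
E
```

```text
time_s: 1.1
tcp_pos: [467.3, 322.8, 158.8]
tool_rot: [-180.0, -0.0, 178.7]
wrist_force: [0.7, 1.3, -0.3]
width: 85.3
grasp_force: 0.0
[472.50034302 315.79030145 157.72254569] [-1.79739355e+02  1.09239432e-01  1.78221656e+02] [329.51893907 241.67362148]
```

View pics/w1.png

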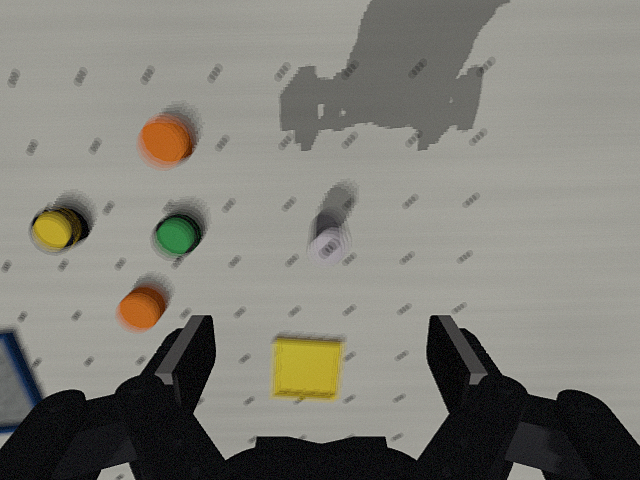

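The wrist view shows the post top at (329,246), with motion blur. That's within about 2 mm of the estimate. I'll settle, then measure it precisely along with the filters and yellow nest.

```bash
python3 -m jog '[[0,0.1,0,0,0,0.3,1],[0,0,0,0,0,0,1],[0,0,0,0,0,0,1],[0,0,0,0,0,0,1],[0,0,0,0,0,0,1],[0,0,0,0,0,0,1],[0,0,0,0,0,0,1],[0,0,0,0,0,0,1],[0,0,0,0,0,0,1],[0,0,0,0,0,0,1]]'
cat >> h.py <<'E'
HUE={'yellow':(20,35),'green':(50,90)}
def blobs(im,col,c,z):
    h=cv2.cvtColor(im,cv2.COLOR_BGR2HSV); lo,hi=HUE[col]
    m=cv2.inRange(h,(lo,120,60),(hi,255,255)); n,_,st,ce=cv2.connectedComponentsWithStats(m)
    for i in range(1,n):
        if st[i,4]>150: print(col,st[i].tolist(),ce[i].round(1),{k:pix2w(c,*ce[i],k)[:2].round(1).tolist() for k in z})
E
python3 - <<'E'
from h import *
im,c=snap('wrist','w2.png'); s=state(); print(s['tcp_pos'],s['tool_rot'])
for k in HUE: blobs(im,k,c,(3,8,24))
g=cv2.cvtColor(im,cv2.COLOR_BGR2GRAY)
for p in (cv2.HoughCircles(g[180:300,280:380],cv2.HOUGH_GRADIENT,1,20,param1=80,param2=12,minRadius=12,maxRadius=30)[0]): print(p, pix2w(c,p[0]+280,p[1]+180,60))
cv2.imwrite('pics/w2c.png',cv2.resize(im[180:300,270:390],None,fx=4,fy=4))
E
```

```text
time_s: 2.15
tcp_pos: [466.4, 328.2, 159.3]
tool_rot: [180.0, 0.0, -179.9]
wrist_force: [-0.4, 1.1, 0.6]
width: 85.6
grasp_force: 0.0
[466.40632247 328.17066513 159.30010058] [ 1.79997406e+02 -5.33406039e-04 -1.79852535e+02]
yellow [39, 199, 35, 41, 165] [ 63.8 214. ] {3: [462.1, 117.3], 8: [460.8, 120.9], 24: [456.6, 132.2]}
yellow [28, 205, 37, 34, 974] [ 45.8 221.7] {3: [468.7, 100.9], 8: [467.3, 104.7], 24: [462.7, 116.9]}
yellow [265, 333, 73, 67, 4190] [300.3 365.4] {3: [610.8, 310.3], 8: [607.0, 310.6], 24: [594.8, 311.6]}
green [152, 215, 36, 33, 928] [169.7 231. ] {3: [476.6, 202.9], 8: [475.0, 205.0], 24: [470.0, 211.7]}
[45.5 65.5 17.2] [469.02092689 332.70595635  60.        ]
[43.5 43.5 16.8] [453.28278724 331.25345868  60.        ]
```

View pics/w2c.png

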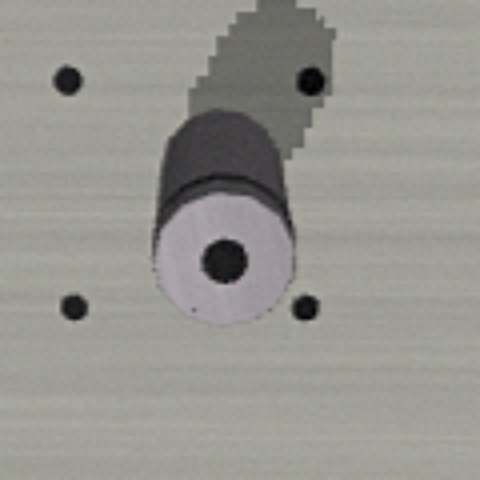

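The crop confirms the post centre at about (326,245) px, which is (469,332). Descending and gripping.

```bash
python3 -m jog '[[0.06,0.1,-0.5,0,0,0,1],[0,0,-1,0,0,0,1],[0,0,-1,0,0,0,1],[0,0,-0.7,0,0,0,1],[0,0,-0.35,0,0,0,1],[0,0,0,0,0,0,1],[0,0,0,0,0,0,0],[0,0,0,0,0,0,0],[0,0,0,0,0,0,0],[0,0,0,0,0,0,0]]' 60
```

```text
time_s: 3.2
tcp_pos: [469.4, 332.6, 18.4]
tool_rot: [179.9, 0.1, -179.9]
wrist_force: [-0.8, 0.1, 0.5]
width: 28.3
grasp_force: 0.0
```

```bash
python3 -m jog '[[0,0,0,0,0,0,0],[0,0,0,0,0,0,0],[0,0,0,0,0,0,0],[0,0,0.4,0,0,0,0],[0,0,1,0,0,0,0],[0,0,0.8,0,0,0,0],[0.1,-0.3,0.3,0,0,0,0],[0.35,-0.8,0,0,0,0,0],[0.4,-1,0,0,0,0,0],[0.4,-1,0,0,0,0,0]]' 60; python3 -m jog '[[0.4,-1,0,0,0,0,0],[0.4,-1,0,0,0,0,0],[0.4,-1,0,0,0,0,0],[0.4,-1,0,0,0,0,0],[0.4,-1,0,0,0,0,0],[0.4,-1,0,0,0,0,0],[0.4,-1,0,0,0,0,0],[0.5,-0.7,0,0,0,0,0],[0,0,0,0,0,0,0],[0,0,0,0,0,0,0]]'
python3 - <<'E'
from h import *
im,c=snap('wrist','w3.png'); s=state(); print(s['tcp_pos'],s['tool_rot'],s['width'])
E
```

```text
time_s: 4.2
tcp_pos: [518.6, 205.8, 116.4]
tool_rot: [-179.9, -0.1, -179.8]
wrist_force: [0.6, -0.4, -3.4]
width: 22.7
grasp_force: 59.1
time_s: 5.2
tcp_pos: [649.6, -101.8, 115.6]
tool_rot: [-180.0, -0.1, 180.0]
wrist_force: [-0.4, 0.9, -2.8]
width: 22.5
grasp_force: 59.3
[ 649.53373934 -100.08842377  115.84800456] [ 1.79969067e+02 -1.43647990e-01 -1.79892941e+02] 22.59729709166272
```

View pics/w3.png

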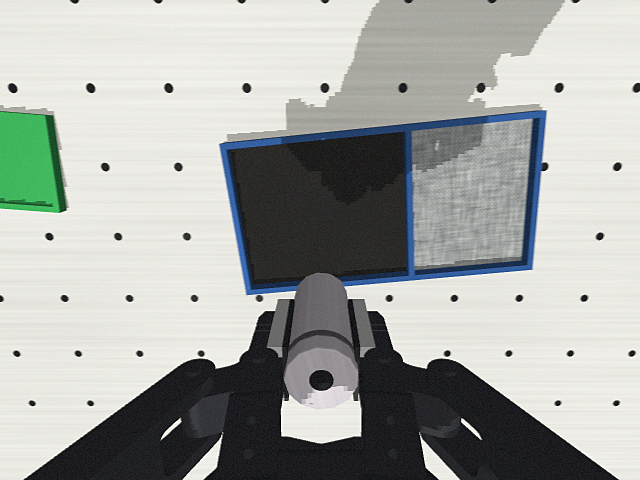

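The post is held upright. The tray's outer rim corners are at (221,144), (545,111), (533,268) and (248,294).

```bash
python3 - <<'E'
from h import *
c=cam('wrist')
P=np.array([pix2w(c,*p,12)[:2] for p in [(221,144),(545,111),(533,268),(248,294)]]);ctr=P.mean(0)
print(P.round(1),ctr)
y=P[1]+P[2]-P[0]-P[3]; a=np.arctan2(-y[0],y[1]); print(np.degrees(a),np.linalg.norm(y)/2)
Rm=np.array([[np.cos(a),-np.sin(a)],[np.sin(a),np.cos(a)]])
for t in [(22,-42),(-22,-42),(0,59.5)]: print(t,ctr+Rm@t)
print(pix2w(c,320,283,12))
E
```

```text
[[ 584.6 -162.9]
 [ 564.3   41.2]
 [ 670.4   53.3]
 [ 691.3 -152. ]] [627.61670783 -55.112533  ]
5.7474011870984825 205.70963034014804
(22, -42) [653.71211833 -94.69825708]
(-22, -42) [609.93330362 -99.10454609]
(0, 59.5) [621.65820339   4.08836416]
[682.34432502 -99.26115341  12.        ]
```

```bash
python3 -m jog '[[0.1,0.12,0,0,0,0,0],[0,0,-0.6,0,0,0,0],[0,0,-0.7,0,0,0,0],[0,0,-0.5,0,0,0,0],[0,0,-0.3,0,0,0,0],[0,0,-0.15,0,0,0,0],[0,0,-0.08,0,0,0,0],[0,0,0,0,0,0,0],[0,0,0,0,0,0,0],[0,0,0,0,0,0,0]]' 60
```

```text
time_s: 6.25
tcp_pos: [655.4, -95.2, 25.1]
tool_rot: [-180.0, 0.1, -179.9]
wrist_force: [-0.7, -0.5, -2.3]
width: 22.7
grasp_force: 59.3
```

```bash
python3 -m jog '[[0,0,-0.07,0,0,0,0],[0,0,-0.02,0,0,0,0],[0,0,0,0,0,0,0],[0,0,0,0,0,0,0.6],[0,0,0,0,0,0,0.6],[0,0,0,0,0,0,0.6],[0,0,0,0,0,0,0.6],[0,0,0.3,0,0,0,0.6],[0,0,1,0,0,0,0.6],[0,0,1,0,0,0,0.6]]' 60;  python3 -m jog '[[0,0,1,0,0,0,1],[-0.6,-0.8,0.1,0,0,0,1],[-0.7,-0.9,0,0,0,0,1],[-0.7,-0.9,0,0,0,0,1],[-0.7,-0.9,0,0,0,0,1],[-0.7,-0.9,0,0,0,0,1],[-0.7,-0.9,0,0,0,0,1],[-0.53,-0.6,0,0,0,0,1],[0,0,0,0,0,0,1],[0,0,0,0,0,0,1]]'
python3 - <<'E'
from h import *
im,c=snap('wrist','w4.png'); s=state(); print(s['tcp_pos'],s['tool_rot'],s['width'])
E
```

```text
time_s: 7.25
tcp_pos: [654.1, -95.0, 113.4]
tool_rot: [180.0, -0.1, -179.9]
wrist_force: [0.0, 0.1, 0.1]
width: 51.4
grasp_force: 0.0
time_s: 8.25
tcp_pos: [469.3, -331.8, 157.5]
tool_rot: [-180.0, 0.1, -180.0]
wrist_force: [0.6, 1.5, -0.1]
width: 85.4
grasp_force: 0.0
[ 470.23541823 -330.60880362  157.20227094] [ 1.79988866e+02  6.93966422e-02 -1.79845492e+02] 85.549188873195
```

View pics/w4.png

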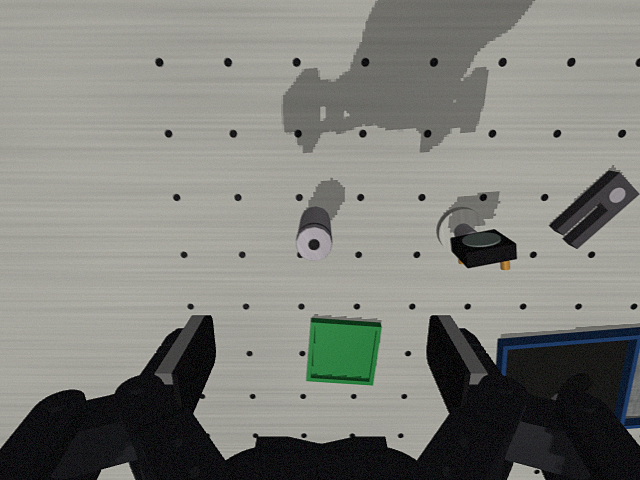

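Post at (314,244). The clamp runs from its block end near (625,180) to its prong tips at (551,225) and (570,247). The mount stands clear at (465,230).

```bash
python3 - <<'E'
from h import *
im=cv2.imread('pics/w4.png');c=cam('wrist');print(state()['tcp_pos'],pix2w(c,314,244,60))
blobs(im,'green',c,(3,8))
Q=np.array([pix2w(c,*p,12)[:2] for p in [(614,170),(637,188),(570,247),(551,225)]]);print(Q.round(1),Q.mean(0)); d=Q[2]+Q[3]-Q[0]-Q[1];print(np.degrees(np.arctan2(d[1],d[0])),np.linalg.norm(d)/2)
E
```

```text
[ 470.23541823 -330.60880362  157.20227094] [ 471.14745931 -333.93356465   60.        ]
green [307, 322, 74, 63, 3910] [342.5 352.2] {3: [598.5, -308.5], 8: [594.9, -308.9]}
[[ 427.5 -104.9]
 [ 441.3  -83.4]
 [ 490.2 -124.8]
 [ 471.4 -144.2]] [ 457.57922875 -114.32135943]
-41.03083327925635 61.52262809734079
```

```bash
python3 -m jog '[[0.02,-0.08,-0.5,0,0,0,1],[0,0,-1,0,0,0,1],[0,0,-1,0,0,0,1],[0,0,-0.65,0,0,0,1],[0,0,-0.33,0,0,0,1],[0,0,0,0,0,0,1],[0,0,0,0,0,0,0],[0,0,0,0,0,0,0],[0,0,0,0,0,0,0],[0,0,0,0,0,0,0]]' 60;python3 -m jog '[[0,0,0,0,0,0,0],[0,0,0,0,0,0,0],[0,0,0,0,0,0,0],[0,0,0.4,0,0,0,0],[0,0,1,0,0,0,0],[0,0,1,0,0,0,0],[0,0,0.6,0,0,0,0],[0,0,0,0,0,0,0],[0,0,0,0,0,0,0],[0,0,0,0,0,0,0]]'
```

```text
time_s: 9.3
tcp_pos: [471.0, -334.6, 18.4]
tool_rot: [-179.9, 0.1, -179.9]
wrist_force: [-0.3, -3.3, 4.7]
width: 28.1
grasp_force: 4.1
time_s: 10.3
tcp_pos: [469.4, -333.5, 135.7]
tool_rot: [179.9, -0.1, -179.8]
wrist_force: [-0.7, -0.1, -2.6]
width: 22.4
grasp_force: 59.3
```

```bash
python3 -m jog '[[0.58,0.98,0,0,0,0,0],[0.58,0.98,0,0,0,0,0],[0.58,0.98,0,0,0,0,0],[0.58,0.98,0,0,0,0,0],[0.58,0.98,0,0,0,0,0],[0.58,0.98,0,0,0,0,0],[0,0,0,0,0,0,0],[0,0,0,0,0,0,0],[0,0,-0.5,0,0,0,0],[0,0,-0.5,0,0,0,0]]'; python3 -m jog '[[0,0,-0.5,0,0,0,0],[0,0,-0.5,0,0,0,0],[0,0,-0.3,0,0,0,0],[0,0,-0.2,0,0,0,0],[0,0,-0.15,0,0,0,0],[0,0,-0.1,0,0,0,0],[0,0,-0.05,0,0,0,0],[0,0,0,0,0,0,0],[0,0,0,0,0,0,0],[0,0,0,0,0,0,0]]'
```

```text
time_s: 11.3
tcp_pos: [608.8, -100.9, 96.2]
tool_rot: [-180.0, -0.0, -180.0]
wrist_force: [-0.3, -0.4, -2.5]
width: 22.7
grasp_force: 59.5
time_s: 12.3
tcp_pos: [609.9, -99.0, 25.8]
tool_rot: [-180.0, 0.0, -179.8]
wrist_force: [-0.0, -0.1, -3.1]
width: 22.7
grasp_force: 59.5
```

```bash
python3 -m jog '[[0,0,-0.08,0,0,0,0],[0,0,-0.02,0,0,0,0],[0,0,0,0,0,0,0],[0,0,0,0,0,0,0.6],[0,0,0,0,0,0,0.6],[0,0,0,0,0,0,0.6],[0,0,0,0,0,0,0.6],[0,0,0.3,0,0,0,0.6],[0,0,1,0,0,0,0.6],[0,0,1,0,0,0,0.6]]' 60;  python3 -m jog '[[0,0,0.7,0,0,-0.9,1],[-0.3,-0.05,0,0,0,-0.9,1],[-0.5,-0.05,0,0,0,-1,1],[-0.5,-0.05,0,0,0,-1,1],[-0.5,-0.05,0,0,0,-1,1],[-0.5,-0.05,0,0,0,-1,1],[-0.5,-0.05,0,0,0,-1,1],[-0.5,-0.05,0,0,0,-1,1],[-0.5,-0.03,0,0,0,-0.4,1],[0,0,0,0,0,0,1]]'
python3 - <<'E'
from h import *
eyes.capture('wrist');eyes.capture('wrist');eyes.capture('wrist')
im,c=snap('wrist','w5.png'); s=state(); print(s['tcp_pos'],s['tool_rot'],s['width'],s['q'])
E
```

```text
time_s: 13.3
tcp_pos: [609.0, -99.0, 114.4]
tool_rot: [180.0, -0.1, -179.9]
wrist_force: [1.1, -0.1, 0.7]
width: 51.2
grasp_force: 0.0
time_s: 14.3
tcp_pos: [455.3, -114.5, 142.0]
tool_rot: [180.0, -0.1, 139.0]
wrist_force: [1.0, 0.5, -0.4]
width: 85.4
grasp_force: 0.0
[ 458.78333271 -114.1025082   141.90565702] [1.79938022e+02 7.23764050e-02 1.39206653e+02] 85.0504671287529 [ -8.00537452  15.11169579  19.06935242 118.83892297  -6.71701385
  46.94642977  64.24541674]
```

View pics/w5.png

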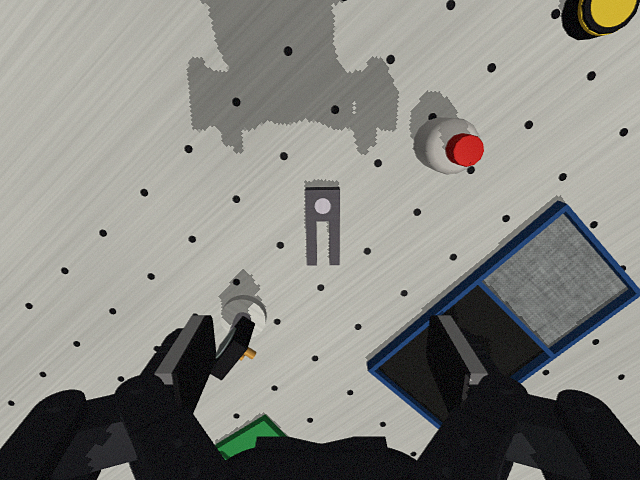

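The clamp is aligned with the gripper, at (305–340, 187–265) px. The mount at (240,320) and the bottle at (450,148) are clear of the fingers.

```bash
python3 - <<'E'
from h import *
c=cam('wrist');print(state()['tcp_pos'])
Q=np.array([pix2w(c,*p,12)[:2] for p in [(305,188),(340,188),(340,265),(307,265)]]);print(Q.mean(0)); d=Q[2]+Q[3]-Q[0]-Q[1];print(np.degrees(np.arctan2(d[1],d[0])),np.linalg.norm(d)/2)
for p in [(654,-95,63),(609,-99,63)]: print(w2pix(c,p))
print(pix2w(c,246,312,4))
im,c=snap('top');cv2.imwrite('pics/t2.png',cv2.resize(im[130:280,280:480],None,fx=4,fy=4))
E
```

```text
[ 458.78333271 -114.1025082   141.90565702]
[ 459.58923115 -110.77915012]
-39.97470398049012 61.24023253380105
[507.73378615 421.46861229]
[470.11495242 387.31188259]
[ 475.29505596 -210.48917223    4.        ]
```

View pics/t2.png

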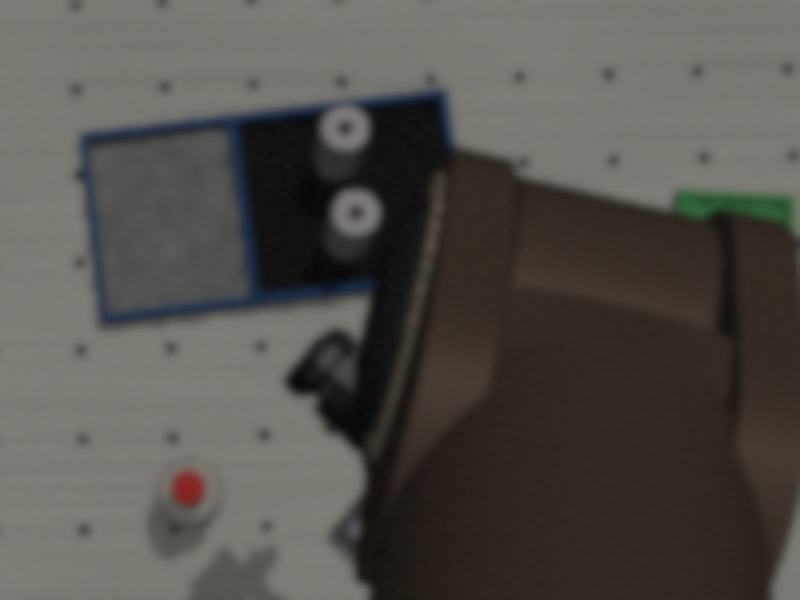

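Both posts stand in the black bay. Now gripping the clamp.

```bash
python3 -m jog '[[0.04,0.07,-0.5,0,0,0.1,1],[0,0,-1,0,0,0,1],[0,0,-0.8,0,0,0,1],[0,0,-0.5,0,0,0,1],[0,0,-0.3,0,0,0,1],[0,0,-0.2,0,0,0,1],[0,0,-0.1,0,0,0,1],[0,0,0,0,0,0,1],[0,0,0,0,0,0,1],[0,0,0,0,0,0,1]]' 60
```

```text
time_s: 15.55
tcp_pos: [459.8, -111.5, 6.0]
tool_rot: [179.9, 0.1, 139.6]
wrist_force: [0.3, 0.9, 0.1]
width: 85.4
grasp_force: 0.0
```

```bash
python3 -m jog '[[0,0,-0.1,0,0,0,1],[0,0,0,0,0,0,0],[0,0,0,0,0,0,0],[0,0,0,0,0,0,0],[0,0,0,0,0,0,0],[0,0,0,0,0,0,0],[0,0,0,0,0,0,0],[0,0,0,0,0,0,0],[0,0,0,0,0,0,0],[0,0,0,0,0,0,0]]' 60; python3 -m jog '[[0,0,0.2,0,0,0,0],[0,0,0.6,0,0,0,0],[0,0,1,0,0,0,0],[0,0,0.6,0,0,0,0],[0,0,0,0,0,0,0],[0,0,0,0,0,0,0],[0,0,0,0,0,0,0],[0,0,0,0,0,0,0],[0,0,0,0,0,0,0],[0,0,0,0,0,0,0]]' 60
```

```text
time_s: 16.55
tcp_pos: [459.3, -111.4, 1.6]
tool_rot: [180.0, 0.0, 139.6]
wrist_force: [-0.9, 0.4, 5.5]
width: 24.2
grasp_force: 59.2
time_s: 17.55
tcp_pos: [458.8, -111.5, 96.7]
tool_rot: [-180.0, -0.1, 139.6]
wrist_force: [-0.3, 0.5, -0.8]
width: 24.0
grasp_force: 59.1
```

```bash
python3 -m jog '[[0.4,0.28,0,0,0,0.92,0],[0.4,0.28,0,0,0,0.92,0],[0.4,0.28,0,0,0,0.92,0],[0.4,0.29,0,0,0,0.92,0],[0.41,0.29,0,0,0,0.92,0],[0.41,0.29,0,0,0,0.92,0],[0.41,0.29,0,0,0,0.92,0],[0.41,0.29,0,0,0,0.92,0],[0.41,0.3,0,0,0,0.92,0],[0.41,0.3,0,0,0,0.92,0]]'; python3 -m jog '[[0,0,0,0,0,0,0],[0,0,-0.4,0,0,0,0],[0,0,-0.6,0,0,0,0],[0,0,-0.5,0,0,0,0],[0,0,-0.3,0,0,0,0],[0,0,-0.2,0,0,0,0],[0,0,-0.1,0,0,0,0],[0,0,-0.1,0,0,0,0],[0,0,0,0,0,0,0],[0,0,0,0,0,0,0]]'
```

```text
time_s: 18.55
tcp_pos: [622.0, 4.6, 96.7]
tool_rot: [180.0, -0.1, -174.2]
wrist_force: [0.5, 0.4, -0.5]
width: 24.6
grasp_force: 59.1
time_s: 19.55
tcp_pos: [622.0, 4.2, 9.9]
tool_rot: [180.0, 0.1, -174.4]
wrist_force: [0.2, -0.6, -0.1]
width: 24.5
grasp_force: 59.1
```

```bash
python3 -m jog '[[0,0,-0.1,0,0,0,0],[0,0,-0.01,0,0,0,0],[0,0,0,0,0,0,0],[0,0,0,0,0,0,0.45],[0,0,0,0,0,0,0.45],[0,0,0,0,0,0,0.45],[0,0,0,0,0,0,0.45],[0,0,0.3,0,0,0,0.45],[0,0,1,0,0,0,0.45],[0,0,1,0,0,0,0.45]]' 60;  python3 -m jog '[[0,0,0.7,0,0,0,1],[-0.5,0.35,0.2,0,0,-0.2,1],[-0.7,0.5,0,0,0,-0.3,1],[-0.7,0.5,0,0,0,-0.35,1],[-0.7,0.5,0,0,0,-0.3,1],[-0.7,0.5,0,0,0,0,1],[-0.69,0.48,0,0,0,0,1],[0,0,0,0,0,0,1],[0,0,0,0,0,0,1],[0,0,0,0,0,0,1]]'
python3 - <<'E'
from h import *
eyes.capture('wrist')
im,c=snap('wrist','w6.png'); s=state(); print(s['tcp_pos'],s['tool_rot'],s['width'])
blobs(im,'yellow',c,(24,)); blobs(im,'green',c,(24,))
im,c=snap('top');cv2.imwrite('pics/t3.png',cv2.resize(im[130:280,250:450],None,fx=4,fy=4))
E
```

```text
time_s: 20.55
tcp_pos: [620.9, 4.1, 98.0]
tool_rot: [-180.0, -0.1, -174.4]
wrist_force: [1.1, -0.6, 0.7]
width: 38.3
grasp_force: 0.0
time_s: 21.55
tcp_pos: [463.1, 116.9, 133.6]
tool_rot: [180.0, 0.1, 179.8]
wrist_force: [0.5, 0.0, -0.2]
width: 85.3
grasp_force: 0.0
[462.92654663 116.64797527 133.12496025] [-1.79995921e+02  3.91428515e-02  1.79809496e+02] 85.16158625938488
yellow [301, 219, 39, 37, 1125] [320.  236.9] {24: [462.9, 117.4]}
yellow [503, 352, 85, 49, 2774] [545.3 372.7] {24: [579.8, 300.0]}
green [434, 229, 38, 35, 1071] [452.4 246.1] {24: [470.2, 212.4]}
```

View pics/w6.png

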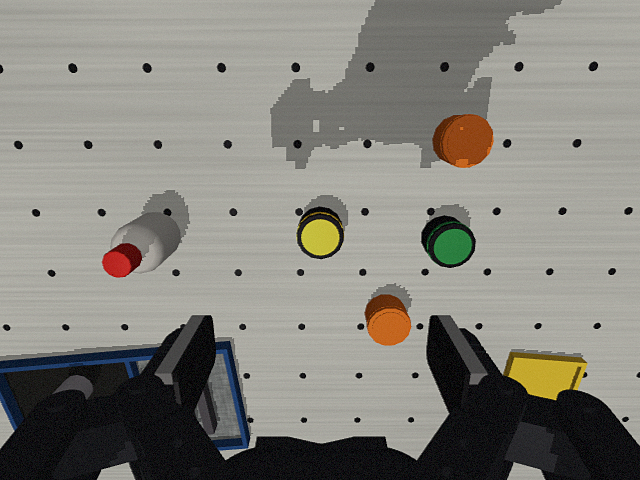

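View pics/t3.png

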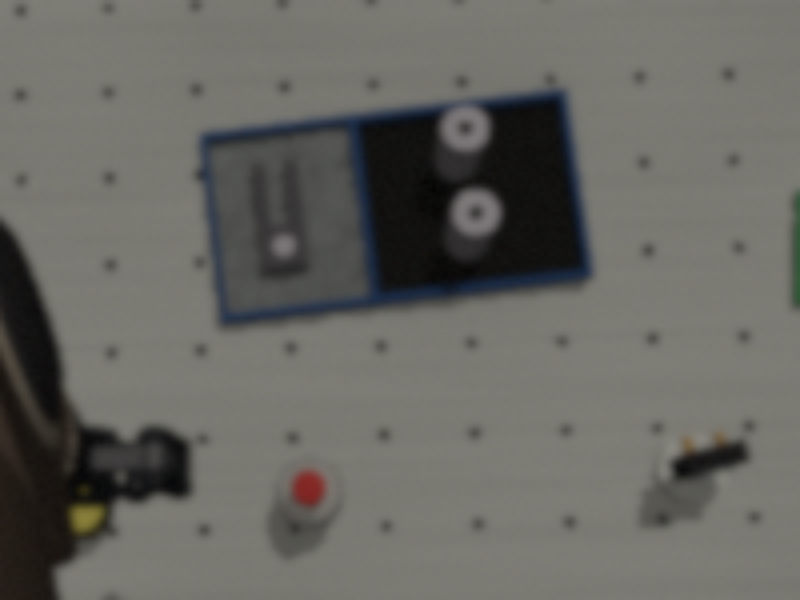

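The wrist and top views show the clamp flat in the grey bay and both posts upright in the black one. Step 1 is done. Next is the yellow filter at (320,237) px, (462.9,117.4).

```bash
python3 -m jog '[[0,0.02,-0.5,0,0,0,1],[0,0,-0.9,0,0,0,1],[0,0,-0.7,0,0,0,1],[0,0,-0.5,0,0,0,1],[0,0,-0.35,0,0,0,1],[0,0,-0.2,0,0,0,1],[0,0,-0.1,0,0,0,1],[0,0,0,0,0,0,1],[0,0,0,0,0,0,1],[0,0,0,0,0,0,1]]' 40;python3 -m jog '[[0,0,0,0,0,0,0],[0,0,0,0,0,0,0],[0,0,0,0,0,0,0],[0,0,0,0,0,0,0],[0,0,0,0,0,0,0],[0,0,0,0,0,0,0],[0,0,0,0,0,0,0],[0,0,0,0,0,0,0],[0,0,0,0,0,0,0],[0,0,0,0,0,0,0]]' 40
```

```text
time_s: 22.7
tcp_pos: [462.6, 118.3, 3.6]
tool_rot: [180.0, 0.1, 179.9]
wrist_force: [0.9, 0.1, -0.4]
width: 85.6
grasp_force: 0.0
time_s: 23.7
tcp_pos: [462.1, 118.2, 3.2]
tool_rot: [180.0, 0.0, 179.9]
wrist_force: [-0.7, 0.7, 5.2]
width: 31.5
grasp_force: 39.2
```

```bash
python3 -m jog '[[0,0,0.2,0,0,0,0],[0,0,0.4,0,0,0,0],[0,0,0.7,0,0,0,0],[0,0,0.7,0,0,0,0],[0,0,0.4,0,0,0,0],[0,0,0.1,0,0,0,0],[0.2,0.3,0,0,0,0,0],[0.4,0.5,0,0,0,0,0],[0.4,0.5,0,0,0,0,0],[0.4,0.5,0,0,0,0,0]]' 40;python3 -m jog '[[0.4,0.5,0,0,0,0,0],[0.4,0.5,0,0,0,0,0],[0.4,0.5,0,0,0,0,0],[0.4,0.5,0,0,0,0,0],[0.3,0.5,0,0,0,0,0],[0.2,0.3,0,0,0,0,0],[0.15,0.2,0,0,0,0,0],[0,0,0,0,0,0,0],[0,0,0,0,0,0,0],[0,0,0,0,0,0,0]]' 40
python3 - <<'E'
from h import *
im,c=snap('wrist','w7.png'); s=state(); print(s['tcp_pos'],s['tool_rot'],s['width'],s['grasp_force'])
blobs(im,'yellow',c,(5,)); print(w2pix(c,[609,310,5]))
E
```

```text
time_s: 24.7
tcp_pos: [518.3, 191.8, 101.5]
tool_rot: [-180.0, -0.1, 179.9]
wrist_force: [0.8, 0.3, 0.0]
width: 31.6
grasp_force: 39.7
time_s: 25.7
tcp_pos: [607.7, 309.2, 102.6]
tool_rot: [-180.0, -0.0, 179.8]
wrist_force: [-0.2, -0.3, -0.5]
width: 31.7
grasp_force: 39.7
[607.82542331 309.21484654 102.82512225] [-1.79970245e+02 -1.73173687e-02  1.79846473e+02] 31.55465012878749 39.74260747432709
yellow [272, 196, 103, 100, 8255] [320.8 242.7] {5: [607.6, 310.4]}
yellow [280, 299, 83, 30, 415] [321.  308.5] {5: [658.1, 310.4]}
yellow [285, 316, 72, 61, 3462] [320.7 346. ] {5: [689.9, 310.1]}
[320.24912473 244.57511174]
```

View pics/w7.png

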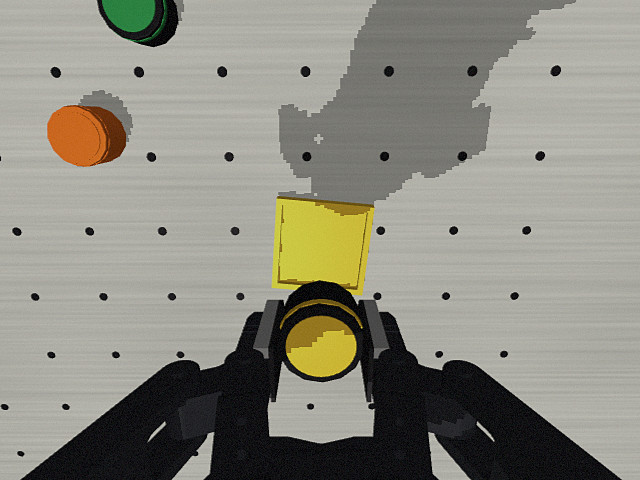

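The held filter is upright at (321,346), and the nest centre at (321,244) is about (609,310). Lowering gently.

```bash
python3 -m jog '[[0.02,0.02,-0.3,0,0,0,0],[0,0,-0.5,0,0,0,0],[0,0,-0.5,0,0,0,0],[0,0,-0.4,0,0,0,0],[0,0,-0.3,0,0,0,0],[0,0,-0.15,0,0,0,0],[0,0,-0.1,0,0,0,0],[0,0,-0.05,0,0,0,0],[0,0,0,0,0,0,0],[0,0,0,0,0,0,0]]' 40
```

```text
time_s: 26.75
tcp_pos: [609.2, 311.2, 11.6]
tool_rot: [180.0, 0.1, 179.9]
wrist_force: [0.4, 0.4, -0.3]
width: 31.8
grasp_force: 39.7
```

```bash
python3 -m jog '[[0,0,-0.04,0,0,0,0],[0,0,-0.04,0,0,0,0],[0,0,-0.03,0,0,0,0],[0,0,-0.02,0,0,0,0],[0,0,0,0,0,0,0],[0,0,0,0,0,0,0],[0,0,0,0,0,0,0],[0,0,0,0,0,0,0],[0,0,0,0,0,0,0],[0,0,0,0,0,0,0]]' 40
```

```text
time_s: 27.75
tcp_pos: [609.0, 311.0, 7.3]
tool_rot: [180.0, 0.0, 179.9]
wrist_force: [-4.4, -2.0, 11.2]
width: 31.4
grasp_force: 41.0
```

```bash
python3 -m jog '[[0,0,0,0,0,0,0.7],[0,0,0,0,0,0,0.7],[0,0,0,0,0,0,0.7],[0,0,0,0,0,0,0.7],[0,0,0,0,0,0,0.7],[0,0,0.3,0,0,0,0.7],[0,0,0.8,0,0,0,0.7],[0,0,1,0,0,0,0.7],[0,0,0.8,0,0,0,0.7],[0,0,0.2,0,0,0,1]]' 40;python3 -m jog '[[-0.4,-0.3,0,0,0,0,1],[-0.6,-0.4,0,0,0,0,1],[-0.6,-0.44,0,0,0,0,1],[-0.6,-0.44,0,0,0,0,1],[-0.6,-0.44,0,0,0,0,1],[-0.6,-0.4,0,0,0,0,1],[-0.07,-0.05,0,0,0,0,1],[0,0,0,0,0,0,1],[0,0,0,0,0,0,1],[0,0,0,0,0,0,1]]' 40
python3 - <<'E'
from h import *
im,c=snap('wrist','w8.png'); s=state(); print(s['tcp_pos'],s['tool_rot'],s['width'])
blobs(im,'green',c,(24,)); blobs(im,'yellow',c,(5,27))
E
```

```text
time_s: 28.75
tcp_pos: [611.1, 312.1, 135.4]
tool_rot: [179.8, 0.4, 179.9]
wrist_force: [0.6, 0.2, 0.8]
width: 72.5
grasp_force: 0.0
time_s: 29.75
tcp_pos: [470.9, 212.9, 129.7]
tool_rot: [180.0, 0.0, 179.9]
wrist_force: [-1.2, 0.9, -0.8]
width: 85.8
grasp_force: 0.0
[470.70319012 212.79194394 129.60805651] [1.79987782e+02 1.87091869e-02 1.79917199e+02] 85.43062275199864
green [299, 220, 39, 37, 1128] [317.7 237.8] {24: [470.1, 212.0]}
yellow [389, 347, 48, 70, 1910] [408.8 382.4] {5: [609.2, 290.7], 27: [591.0, 284.4]}
yellow [425, 390, 25, 27, 431] [436.3 404.8] {5: [633.6, 317.1], 27: [613.3, 308.6]}
```

View pics/w8.png

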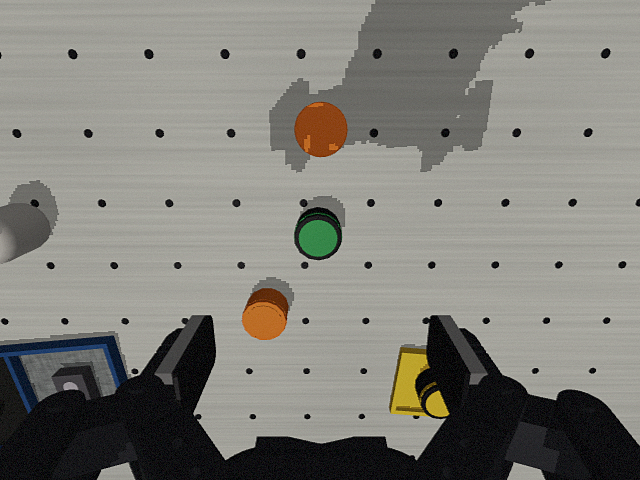

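The yellow filter stands in its nest near (436,400), partly hidden by a finger. Green is at (318,238) px, under the gripper.

```bash
python3 -m jog '[[-0.01,-0.02,-0.5,0,0,0,1],[0,0,-0.9,0,0,0,1],[0,0,-0.7,0,0,0,1],[0,0,-0.45,0,0,0,1],[0,0,-0.3,0,0,0,1],[0,0,-0.2,0,0,0,1],[0,0,-0.1,0,0,0,1],[0,0,0,0,0,0,1],[0,0,0,0,0,0,1],[0,0,0,0,0,0,1]]' 40;python3 -m jog '[[0,0,0,0,0,0,0],[0,0,0,0,0,0,0],[0,0,0,0,0,0,0],[0,0,0,0,0,0,0],[0,0,0,0,0,0,0],[0,0,0,0,0,0,0],[0,0,0,0,0,0,0],[0,0,0,0,0,0,0],[0,0,0,0,0,0,0],[0,0,0,0,0,0,0]]' 40
```

```text
time_s: 30.8
tcp_pos: [470.1, 211.6, 4.4]
tool_rot: [180.0, 0.1, 179.9]
wrist_force: [0.2, 0.2, -0.8]
width: 85.3
grasp_force: 0.0
time_s: 31.8
tcp_pos: [469.7, 211.4, 4.0]
tool_rot: [180.0, 0.0, 179.9]
wrist_force: [-1.9, -0.9, 6.4]
width: 31.5
grasp_force: 39.4
```

```bash
python3 -m jog '[[0,0,0.2,0,0,0,0],[0,0,0.5,0,0,0,0],[0,0,0.8,0,0,0,0],[0,0,0.8,0,0,0,0],[0,0,0.5,0,0,0,0],[0,0,0.1,0,0,0,0],[0.07,-0.3,0,0,0,0,0],[0.15,-0.6,0,0,0,0,0],[0.2,-0.8,0,0,0,0,0],[0.2,-0.8,0,0,0,0,0]]' 40;python3 -m jog '[[0.22,-0.9,0,0,0,0,0],[0.22,-0.9,0,0,0,0,0],[0.22,-0.9,0,0,0,0,0],[0.22,-0.9,0,0,0,0,0],[0.22,-0.9,0,0,0,0,0],[0.22,-0.9,0,0,0,0,0],[0.22,-0.9,0,0,0,0,0],[0.22,-0.9,0,0,0,0,0],[0.22,-0.9,0,0,0,0,0],[0.22,-0.9,0,0,0,0,0]]' 40; python3 -m jog '[[0.2,-0.8,0,0,0,0,0],[0.1,-0.5,0,0,0,0,0],[0.06,-0.2,0,0,0,0,0],[0,0,0,0,0,0,0],[0,0,0,0,0,0,0],[0,0,0,0,0,0,0],[0,0,0,0,0,0,0],[0,0,0,0,0,0,0],[0,0,0,0,0,0,0],[0,0,0,0,0,0,0]]' 40
python3 - <<'E'
from h import *
im,c=snap('wrist','w9.png'); s=state(); print(s['tcp_pos'],s['tool_rot'],s['width'],s['grasp_force'])
blobs(im,'green',c,(5,))
E
```

```text
time_s: 32.8
tcp_pos: [493.6, 109.3, 118.1]
tool_rot: [-179.9, -0.1, 179.9]
wrist_force: [-0.8, 0.1, -0.2]
width: 32.0
grasp_force: 39.7
time_s: 33.8
tcp_pos: [581.0, -250.9, 117.6]
tool_rot: [180.0, -0.2, 179.9]
wrist_force: [0.4, 0.2, -0.1]
width: 31.4
grasp_force: 39.7
time_s: 34.8
tcp_pos: [596.9, -308.4, 119.8]
tool_rot: [-180.0, 0.0, 179.9]
wrist_force: [0.7, -0.3, -0.9]
width: 31.5
grasp_force: 39.7
[ 596.84630969 -308.50682798  119.78308691] [1.79999706e+02 5.51499547e-03 1.79906599e+02] 31.554033741596452 39.735506772994995
green [270, 188, 95, 92, 7484] [315.7 232.4] {5: [595.0, -310.9]}
green [280, 297, 82, 31, 308] [322.4 306.1] {5: [654.9, -306.0]}
green [286, 314, 71, 61, 3397] [320.9 344.1] {5: [689.3, -307.2]}
```

View pics/w9.png

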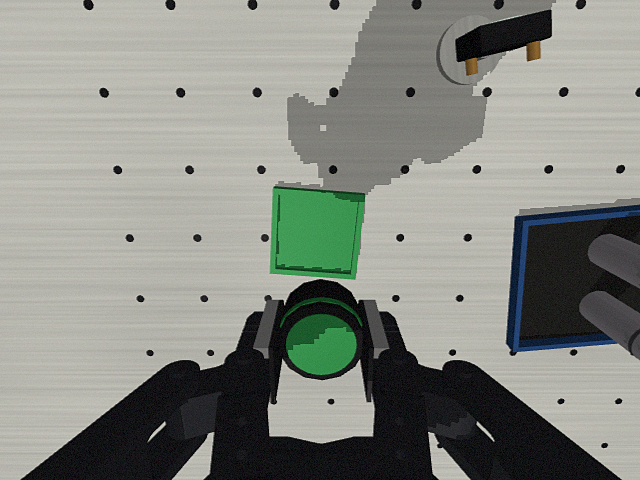

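The held filter is upright, and the empty nest is centred at (316,232), about (595.3,-310.8). Lowering.

```bash
python3 -m jog '[[-0.04,-0.05,-0.3,0,0,0,0],[0,0,-0.6,0,0,0,0],[0,0,-0.6,0,0,0,0],[0,0,-0.5,0,0,0,0],[0,0,-0.35,0,0,0,0],[0,0,-0.2,0,0,0,0],[0,0,-0.1,0,0,0,0],[0,0,-0.03,0,0,0,0],[0,0,0,0,0,0,0],[0,0,0,0,0,0,0]]' 40;python3 -m jog '[[0,0,-0.04,0,0,0,0],[0,0,-0.02,0,0,0,0],[0,0,-0.02,0,0,0,0],[0,0,0,0,0,0,0],[0,0,0,0,0,0,0],[0,0,0,0,0,0,0],[0,0,0,0,0,0,0],[0,0,0,0,0,0,0],[0,0,0,0,0,0,0],[0,0,0,0,0,0,0]]' 40
```

```text
time_s: 35.85
tcp_pos: [595.7, -310.9, 13.4]
tool_rot: [-180.0, 0.1, 179.9]
wrist_force: [0.2, 0.3, -0.9]
width: 31.4
grasp_force: 39.7
time_s: 36.85
tcp_pos: [595.2, -310.6, 9.3]
tool_rot: [180.0, 0.0, 179.9]
wrist_force: [-0.2, 0.8, -1.3]
width: 32.0
grasp_force: 39.7
```

```bash
python3 -m jog '[[0,0,-0.02,0,0,0,0],[0,0,-0.01,0,0,0,0],[0,0,-0.01,0,0,0,0],[0,0,0,0,0,0,0],[0,0,0,0,0,0,0],[0,0,0,0,0,0,0],[0,0,0,0,0,0,0],[0,0,0,0,0,0,0],[0,0,0,0,0,0,0],[0,0,0,0,0,0,0]]' 40
```

```text
time_s: 37.85
tcp_pos: [595.2, -310.6, 8.1]
tool_rot: [180.0, 0.0, 179.9]
wrist_force: [-2.6, 1.0, 6.0]
width: 31.6
grasp_force: 40.1
```

```bash
python3 -m jog '[[0,0,0,0,0,0,0.7],[0,0,0,0,0,0,0.7],[0,0,0,0,0,0,0.7],[0,0,0,0,0,0,0.7],[0,0,0,0,0,0,0.7],[0,0,0.3,0,0,0,0.7],[0,0,0.8,0,0,0,0.7],[0,0,1,0,0,0,0.7],[0,0,1,0,0,0,0.7],[0,0,0.8,0,0,0,0.7]]' 40;python3 -m jog '[[-0.9,0,0,0,0,0,1],[-0.9,0,0,0,0,0,1],[-0.9,0,0,0,0,0,1],[-0.5,0,0,0,0,0,1],[0,0,0,0,0,0,1],[0,0,0,0,0,0,1],[0,0,0,0,0,0,1],[0,0,0,0,0,0,1],[0,0,0,0,0,0,1],[0,0,0,0,0,0,1]]' 40
python3 - <<'E'
from h import *
im,c=snap('top'); a=im[120:280,140:500]; s,_=snap('side'); b=s[100:480,200:440]
cv2.imwrite('pics/fin.png',np.vstack([cv2.resize(a,(720,320)),cv2.resize(b,None,fx=.73,fy=.73)[:,:].copy() if 0 else cv2.copyMakeBorder(cv2.resize(b,(177,280)),0,0,0,543,cv2.BORDER_CONSTANT)]))
cs=cam('side')
for k in HUE: blobs(s,k,cs,(5,27))
E
```

```text
time_s: 38.85
tcp_pos: [595.7, -311.0, 167.4]
tool_rot: [-179.9, 0.1, 179.9]
wrist_force: [0.1, 0.1, -0.2]
width: 59.5
grasp_force: 0.0
time_s: 39.85
tcp_pos: [467.5, -310.5, 163.4]
tool_rot: [180.0, -0.0, 179.9]
wrist_force: [0.5, -0.6, -0.4]
width: 85.6
grasp_force: 0.0
yellow [214, 390, 63, 55, 2264] [245.  416.9] {5: [610.1, 312.6], 27: [605.1, 326.3]}
green [291, 146, 34, 20, 346] [308.  157.3] {5: [594.4, -299.6], 27: [589.9, -264.8]}
```

View pics/fin.png

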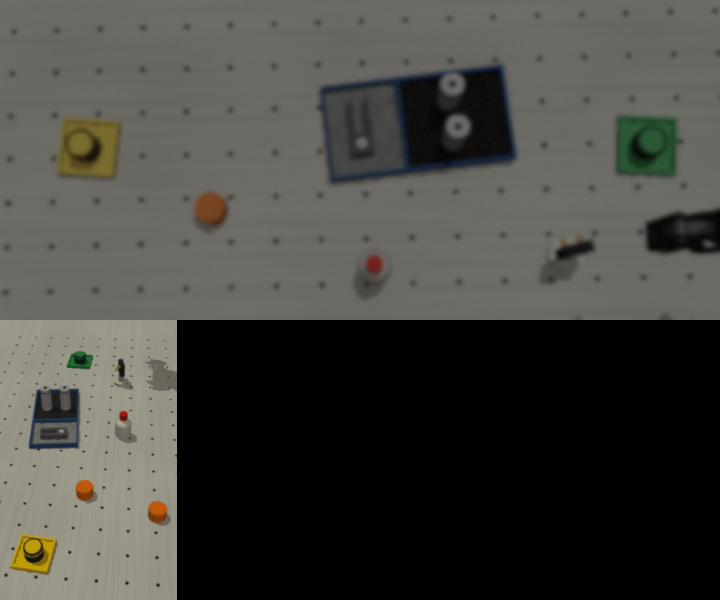

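Both filters stand centred in their own nests, the tray holds all the metal parts, and the mount and bottle haven't moved.

```bash
python3 -c "
from plant import bot
print(bot.hand_in())"
```

```text
the job is handed in; nothing more can be done
None
```

The job is handed in at about 40 s of the 128 s allowed: in the last pictures both posts and the clamp were in their bays of the blue tray, each filter stood in the nest of its own colour, and the mirror mount and bottle were where they started; the hand-in call returned no verdict.

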